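# Pack the display boards into their lipped case

### The arm

A 6-joint arm with a two-finger parallel gripper is mounted at the origin on the work surface. World frame = base frame: x ahead of the robot, y to its left, z up, the work surface at z = 0. Lengths are in m, angles in rad, forces in N, time in s.
With the tool pointing down it reaches from about 0.425 to 0.925 m from the base axis. Payload 12.5 kg.
Tool frame: the origin (TCP) lies at the very end of the fingers, on their centre line; the grasp point (between the pads) lies pinch_z behind it (pinch_z is the distance from the TCP to the grasp point, in m); z points along the fingers, y is the line along which they close (so a half turn about z gives the same grasp; the last joint's range is limited). The gripper opens to 85 mm and grips with 20 to 120 N. Pads are 22 mm wide; open, the fingers measure 114 mm over their backs; the gripper's body (76 mm by 85 mm) begins 54 mm behind the grasp point. The pads swing forward as they close: fully open they stand 13 mm farther back than shut.
Start: joints at [1.034, 0.491, 1.559, -0, 1.092, -0.106], TCP at [0.261, 0.568, 0.231] pointing down, gripper open.
Joint ranges: [-3.1, 3.1], [-0.84, 2.19], [0.05, 2.79], [-1.13, 4.28], [0.06, 2.93], [-2.69, 2.69]. Speed limits (rad/s): [2.22, 2.22, 2.79, 3.14, 3.14, 3.14].

### API

Orientations are given as a unit quaternion [x, y, z, w].
In Python, from rig import get_obs, capture, hand_in, pinch_z gives the robot as it stands.
- The arm moves only by the shell command python3 -m crank 'ROWS' [FORCE]. ROWS is JSON, one flat list of numbers, 7 for each row, row after row: the gripper command: -1 is fully open, 1 is shut, values between are in proportion, then the shift along the world's x, y, z in cm, then the turn, a rotation vector about the world's x, y, z in rad. In form: [hand, tx, ty, tz, wx, wy, wz, hand, tx, ty, tz, wx, wy, wz, ...]. A call has 1 to 20 rows; each row shifts and turns the commanded pose from where the row before left it; what a row does not reach is not made up. A row lasts 1/12 s, in which the tool goes at most 41.7 mm and 7.16 degrees, less where a joint would pass 70% of its speed; a pose out of reach is approached as far as the arm can. A call with a gripper value outside its range is refused whole. The fingers move at their own pace and stop on an object; FORCE is the grip in N (left out, the last holds). Time passes only in rows, so rows that do not move let the fingers close. It gives the time, the measured TCP pose, the force, the opening and the grip force at its end, in the units of the state.
- get_obs(): the state, without advancing time (a new reading comes with each control period).
- capture(name): name is "side" or "top" or "wrist"; returns a dict with "image" (420x560x3 uint8, red, green, blue), "fx", "fy", "cx", "cy" (pixels), "pose" (4x4, takes a point from camera to world coordinates). Camera axes: x right, y up, looking along -z (the intrinsics and any distortion apply to the point x, -y, -z); pixel columns grow to the right and rows downward; lengths in m; the calibration is good to about 2 mm. A picture is of the moment at which its call begins. There is no depth.
- hand_in(): hands the job in; it is judged then, once.
The state is a dict: "clock": time; "joints": joint angles; "qvel": joint speeds; "tau": joint torques, N m; "tcp_pos": TCP position; "tool_rot": TCP orientation; "force": force on the tool from outside, world axes, zero at the start; "wrist_torque": the same for the moment, N m; "width": opening from 0.0 (shut) to 1.0 (fully open); "finger_force": force on a finger pad.
Only numpy, scipy, OpenCV 4.12 (cv2) and the standard library are available. Lean on these libraries where they do the work, as an engineer would, in place of code of your own. Each camera call takes 0.05 s, during which the arm holds its last target. There are 200 camera calls.

### The job

Lay the loose wooden board squarely on the pile of two, then lift all three together as one pile. Tilt the pile into the snug steel case, end first under the lip, and let it down until all three boards lie flat on one another, fully home; then shut the lid right down and let go. Leave the other things on the table where they are.

Things in the scene. Friction and masses are not known exactly. Their poses are not given: they have to be found in the camera images.
- board_a: plain wooden display board, a flat slab 120 x 60 x 10 mm, 60 g (mass varies by some 30 percent); starts flat on the table as the bottom of a pile of two. Origin: centre of its underside; x along its 120 mm length, y along its 60 mm width, z up through its thickness. The three boards are identical.
- board_b: identical wooden board (120 x 60 x 10 mm, same axes, origin at the centre of its underside); starts lying squarely, within about 1 mm, on top of board_a.
- board_c: identical wooden board (120 x 60 x 10 mm, same axes, origin at the centre of its underside); starts alone, flat on the table, roughly crosswise to the other two.
- case: grey steel storage case fixed to the table, outside 138 x 77 mm; cavity 128 mm long (x) by 67 mm wide (y). Origin: centre of its underside, on the table; x runs along its length from the lipped end (-x, nearer the robot) to the hinged end (+x), z up. Base 8 mm thick, walls 5 mm. The +x end wall rises only 20 mm over the inner floor.
- case_lip (a point): middle of the lip's edge, on its underside: case frame x = -52, y = 0, z = 46 mm. The -x end wall rises 41 mm over the inner floor and carries this 3 mm thick, full-width lip, overhanging the cavity by 12 mm, its underside 38 mm above the inner floor. Lip edge to +x wall is only 116 mm, so the boards enter only tilted, -x end low and tucked under the lip.
- case_gap (a point): middle of the finger gap in the +y long side (the -y side is the same): case frame x = 0, y = 36, z = 22 mm. The long sides have 28 mm high walls only at their ends, 27 mm long each; the middle 84 mm is open down to the base, so fingers holding the pile by its long sides pass down there, with room to open.
- case_floor (a point): centre of the case's inner floor, 8 mm above the table, same axes as the case. A pile of three boards fully home has its board undersides 0, 10 and 20 mm above it.
- lid (a joint): angle of the case's steel lid (120 g) about a level hinge along the case's y axis at the +x end; 0 = shut flat over the case, 1.8 = fully open (stop), past upright, leaning away from the cavity. Starts open at 1.6 to 1.8. The hinge is stiff (0.16 N m): the lid stays where it is left and must be pushed all the way down.
- case_hinge (a point): middle of the hinge axis: in the case frame at x = +83 mm, y = 0, z = 50 mm, on two small ears 14 mm behind the +x end wall.
- lid_edge (a point): middle of the lid's free edge, on its outer face (its top when shut). The lid is a plate 152 mm long from hinge to this edge, 77 mm wide, 4 mm thick; a 30 mm wide tab sticks out 12 mm further. Shut, its top is 54 mm above the table. Site z points out of the outer face (up when shut, away from the cavity when open), x from the free edge towards the hinge.
- hanger: bystander, to be left alone: black plastic clothes hanger with a steel hook, 390 mm wide, lying flat; origin at mid-width, on the table
- tape_roll: bystander, to be left alone: empty cardboard roll core standing on end, 90 mm across, 48 mm high; origin under its middle
- cup: bystander, to be left alone: blue plastic cup, 74 mm across, 85 mm high; origin under its middle
- bottle: bystander, to be left alone: clear plastic bottle, 66 mm across, 200 mm high; origin under its middle
- brush: bystander, to be left alone: hand brush lying on the table; origin near its middle
- carton: bystander, to be left alone: closed cardboard carton 120 x 160 x 90 mm; origin under its middle
- tin: bystander, to be left alone: steel tin, 80 mm across, 100 mm high; origin under its middle
Not all that is in view belongs to the job. What is shaped like the board_b but black, green or purple is not meant.

How it is judged:
On the way, in this order (a step that is already met when the one before it is completed fails the run):
1. the third board lies on the pile: all three flat, centres within 10 mm of one another seen from above, long sides parallel within 0.12 rad (horizontal distance between board_a and board_b below 0.01 m and horizontal distance between each of board_a, board_b and board_c below 0.01 m and distance between board_a and board_b below 0.027 m and distance between each of board_a, board_b and board_c below 0.027 m and angle between each of board_a, board_b, board_c's own z axis and vertical below 0.05 rad and angle between the x axis of each of board_a, board_b and the x axis of board_c, either way round below 0.12 rad), for 0.2 s.
2. all three boards are off the table together as one pile: every board at least 25 mm above the table, their centres still within 20 mm of one another sideways (height (world z) of each of board_a, board_b, board_c above 0.025 m and horizontal distance between board_a and board_b below 0.02 m and horizontal distance between each of board_a, board_b and board_c below 0.02 m and distance between board_a and board_b below 0.027 m and distance between each of board_a, board_b and board_c below 0.027 m), for 0.2 s.
3. all three boards lie flat inside the case, under the lip, fully down, the lid not yet shut (x of board_a in the frame of case_floor between -0.007 and 0.007 m and y of board_a in the frame of case_floor between -0.006 and 0.006 m and z of each of board_a, board_b, board_c in the frame of case_floor below 0.024 m and angle between each of board_a, board_b, board_c's own z axis and vertical below 0.05 rad and angle between the x axis of each of board_a, board_b, board_c and the x axis of case, either way round below 0.07 rad and x of board_b in the frame of case_floor between -0.007 and 0.007 m and y of board_b in the frame of case_floor between -0.006 and 0.006 m and x of board_c in the frame of case_floor between -0.007 and 0.007 m and y of board_c in the frame of case_floor between -0.006 and 0.006 m and value of joint lid above 0.3 rad), for 0.2 s.
At the end, for the whole second after the job is handed in: All three boards at rest in the case, each centred within 7 mm lengthwise and 6 mm crosswise, underside at most 24 mm above the inner floor, level within 0.05 rad and in line with the case within 0.07 rad; lid shut to within 0.06 rad (x of board_a in the frame of case_floor between -0.007 and 0.007 m and y of board_a in the frame of case_floor between -0.006 and 0.006 m and z of each of board_a, board_b, board_c in the frame of case_floor below 0.024 m and angle between each of board_a, board_b, board_c's own z axis and vertical below 0.05 rad and angle between the x axis of each of board_a, board_b, board_c and the x axis of case, either way round below 0.07 rad and x of board_b in the frame of case_floor between -0.007 and 0.007 m and y of board_b in the frame of case_floor between -0.006 and 0.006 m and x of board_c in the frame of case_floor between -0.007 and 0.007 m and y of board_c in the frame of case_floor between -0.006 and 0.006 m and linear speed of each of board_a, board_b, board_c below 0.02 m/s and value of joint lid below 0.06 rad); the robot touches nothing.
It fails at once if a bystander is moved more than 40 mm (distance of any of hanger, tape_roll, cup, bottle, brush, carton, tin from where it was at the start of the episode above 0.04 m).
It also fails if it takes over 69 s, if anything falls off the work surface, if the arm or the gripper's body presses on something with over 40 N, if the wrist force passes 120 N, or if a joint passes its speed limit or range.

## Working session

There is one attempt and no reset: what is moved stays moved. The work goes in short steps, Python scripts to look and compute and a shell command to move; the robot and the scene stay as the last step left them, time stands still between calls to the robot, and variables do not carry over. Pictures are saved under pics/ and viewed, at most 10 in all, crops included, and the job is handed in when it is done.

```bash
mkdir -p pics; ls; python3 - <<'E'
from rig import *
import cv2,numpy as np
print(get_obs(),pinch_z)
for n in("side","top"):
    c=capture(n);cv2.imwrite(f"pics/{n}0.png",c["image"][:,:,::-1]);print(n,c["fx"],c["fy"],c["cx"],c["cy"],c["pose"].round(4).tolist() if hasattr(c["pose"],'round') else c["pose"],[k for k in c])
E
```

```text
pics
{'clock': 0.0, 'joints': array([ 1.03441223e+00,  4.91556903e-01,  1.55947045e+00,  3.66046315e-05,
        1.09171790e+00, -1.05602000e-01]), 'qvel': array([-0.00274392, -0.00028179,  0.00065477, -0.00148062,  0.0003321 ,
       -0.00222856]), 'tau': array([-3.05254573e-03, -6.18442297e+01, -2.61581647e+01, -2.32836665e-04,
        4.14122376e-03,  8.75513507e-06]), 'tcp_pos': array([0.26083837, 0.56770517, 0.23072217]), 'tool_rot': array([ 2.13737672e-01,  9.76890923e-01, -5.41740695e-04, -1.97235340e-04]), 'force': array([0.32047796, 0.30025178, 0.2596764 ]), 'wrist_torque': array([ 0.03049975,  0.03386847, -0.01015759]), 'finger_force': 0.0, 'width': 1.0034753531440972} 0.0187
side 472.3400440855024 472.3400440855024 278.98581260862005 207.1892162841778 [[0.9223, 0.2565, -0.289, 0.1412], [-0.3857, 0.5654, -0.7291, -0.8639], [-0.0237, 0.7839, 0.6204, 0.8256], [0.0, 0.0, 0.0, 1.0]] ['image', 'fx', 'fy', 'cx', 'cy', 'pose']
top 397.37422024214095 397.37422024214095 280.0689694753245 206.3004445078119 [[-0.0073, 0.9904, -0.1383, 0.3149], [-1.0, -0.0075, -0.0012, 0.0001], [-0.0022, 0.1383, 0.9904, 1.2885], [0.0, 0.0, 0.0, 1.0]] ['image', 'fx', 'fy', 'cx', 'cy', 'pose']
```

View pics/side0.png

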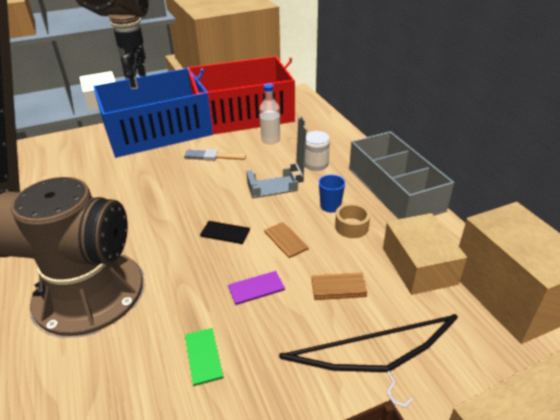

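View pics/top0.png

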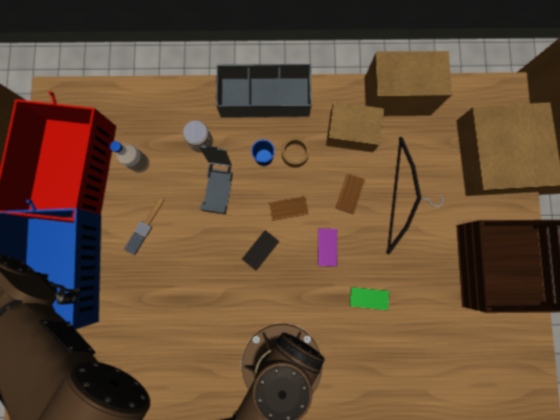

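Candidates for the boards: brown at top px (289,208), which is lone and thin; brown at (350,194), which is thick in the side view at (339,286) and so the pile; and black (260,250), purple (327,247) and green (370,298), which are not meant. The case is at (217,190) with its lid open toward (215,155). I'll check this in a crop and measure.

```bash
cat > h.py <<'E'
import numpy as np,cv2
from rig import *
from scipy.spatial.transform import Rotation as R
def ray(c,p):
    p=np.atleast_2d(p).astype(float);d=np.c_[(p[:,0]-c["cx"])/c["fx"],-(p[:,1]-c["cy"])/c["fy"],-np.ones(len(p))]
    P=np.array(c["pose"]);return P[:3,3],d@P[:3,:3].T
def onz(c,p,z):
    o,d=ray(c,p);return o+d*((z-o[2])/d[:,2])[:,None]
def proj(c,X):
    P=np.array(c["pose"]);q=(np.atleast_2d(X)-P[:3,3])@P[:3,:3]
    return np.c_[c["cx"]+c["fx"]*q[:,0]/-q[:,2],c["cy"]-c["fy"]*q[:,1]/-q[:,2]]
def rect(c,mask,z):
    ct,_=cv2.findContours(mask,cv2.RETR_EXTERNAL,cv2.CHAIN_APPROX_NONE)
    k=max(ct,key=cv2.contourArea);w=onz(c,k[:,0],z)[:,:2]
    (x,y),(a,b),t=cv2.minAreaRect((w*1000).astype(np.float32))
    if a<b:a,b,t=b,a,t+90
    return round(x/1000,4),round(y/1000,4),round(a,1),round(b,1),round((t+90)%180-90,1)
E
python3 - <<'E'
from h import *
c=capture("top");im=c["image"];hsv=cv2.cvtColor(im,cv2.COLOR_RGB2HSV)
for p in((289,208),(350,194),(300,225),(330,180),(215,195)):print(p,im[p[1],p[0]],hsv[p[1],p[0]])
m=((hsv[...,2]<150)&(hsv[...,0]<20)&(hsv[...,1]>90)).astype(np.uint8)*255
for n,(x0,x1,y0,y1),z in(("c",(262,318,188,228),.01),("pile",(328,372,168,220),.02)):
    k=np.zeros_like(m);k[y0:y1,x0:x1]=m[y0:y1,x0:x1];print(n,rect(c,k,z))
a=cv2.resize(im[130:230,180:380],None,fx=4,fy=4,interpolation=cv2.INTER_CUBIC)
a2=cv2.resize(cv2.cvtColor(m[170:230,260:380],cv2.COLOR_GRAY2RGB),(400,200));a=np.vstack([a,np.hstack([a2,a2])])
cv2.imwrite("pics/crop1.png",a[:,:,::-1])
E
```

```text
(289, 208) [103  65  32] [ 14 176 103]
(350, 194) [103  64  31] [ 14 178 103]
(300, 225) [148 111  68] [ 16 138 148]
(330, 180) [139 104  64] [ 16 138 139]
(215, 195) [79 86 90] [101  31  90]
c (0.4897, -0.0292, 179.8, 127.8, 89.6)
pile (0.5329, -0.2241, 169.7, 140.4, -1.4)
```

View pics/crop1.png

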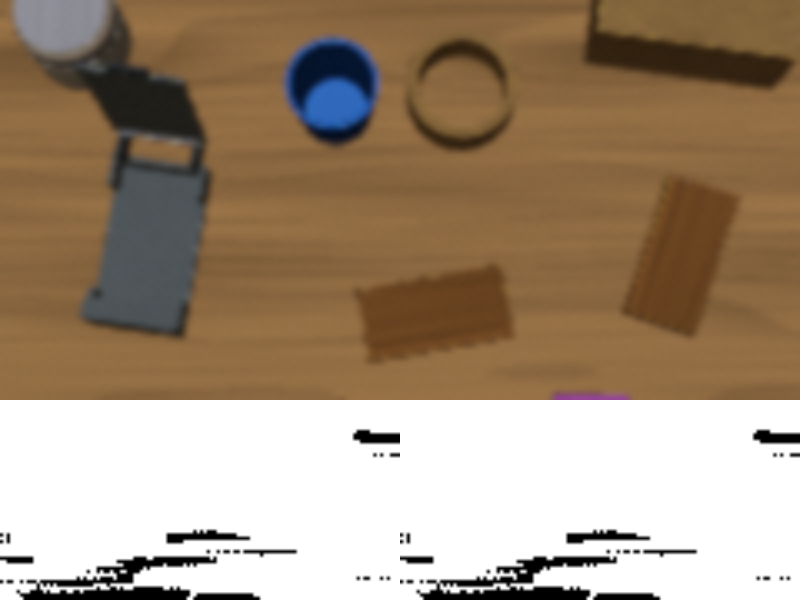

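The crop confirms it: the lone board is at (289,208), the pile at (350,194), and the case runs from its lipped end at (213,212) to its hinged end at about (222,172). I'll tighten the mask.

```bash
python3 - <<'E'
from h import *
c=capture("top");im=c["image"];hsv=cv2.cvtColor(im,cv2.COLOR_RGB2HSV)
m=((hsv[...,2]<124)&(hsv[...,1]>155)).astype(np.uint8)*255
m=cv2.morphologyEx(m,cv2.MORPH_OPEN,np.ones((3,3)))
for n,(x0,x1,y0,y1),z in(("c",(262,318,188,228),.01),("pile",(328,372,168,220),.03-.01)):
    k=np.zeros_like(m);k[y0:y1,x0:x1]=m[y0:y1,x0:x1];print(n,rect(c,k,z))
a=onz(c,[(200.5,209.5),(226,213.75)],.052);b=onz(c,[(232,173),(208.5,168)],.036)
print(a.round(3),b.round(3))
ex=(b.mean(0)-a.mean(0));print(np.degrees(np.arctan2(ex[1],ex[0])))
w=a[0]-a[1];print(np.linalg.norm(w),np.degrees(np.arctan2(-w[0],w[1])))
w=b[1]-b[0];print(np.linalg.norm(w),np.degrees(np.arctan2(-w[0],w[1])))
cw=capture("wrist");o=get_obs();T=np.eye(4);T[:3,:3]=R.from_quat(o["tool_rot"]).as_matrix();T[:3,3]=o["tcp_pos"]
print((np.linalg.inv(T)@cw["pose"]).round(3),cw["fx"],cw["cx"],cw["cy"], T.round(3))
E
```

```text
c (0.4883, -0.0251, 117.8, 60.1, -79.7)
pile (0.5332, -0.2246, 121.2, 60.5, -19.4)
[[0.479 0.251 0.052]
 [0.465 0.171 0.052]] [[0.599 0.156 0.036]
 [0.616 0.232 0.036]]
-7.445750259582102
0.08145995138711866 -9.929632433669898
0.07790898583502283 -12.663734210381472
[[ 0.     0.963  0.27   0.068]
 [ 1.    -0.001  0.001 -0.   ]
 [ 0.001  0.27  -0.963 -0.143]
 [ 0.     0.     0.     1.   ]] 352.54626606187037 274.2493165501371 206.03922221149156 [[-0.909  0.418 -0.     0.261]
 [ 0.418  0.909 -0.     0.568]
 [ 0.    -0.001 -1.     0.231]
 [ 0.     0.     0.     1.   ]]
```

```bash
python3 -m crank '[-1,1.26,-3.29,0,0,0,-0.0533,-1,1.26,-3.29,0,0,0,-0.0533,-1,1.26,-3.29,0,0,0,-0.0533,-1,1.26,-3.29,0,0,0,-0.0533,-1,1.26,-3.29,0,0,0,-0.0533,-1,1.26,-3.29,0,0,0,-0.0533,-1,1.26,-3.29,0,0,0,-0.0533,-1,1.26,-3.29,0,0,0,-0.0533,-1,1.26,-3.29,0,0,0,-0.0533,-1,1.26,-3.29,0,0,0,-0.0533,-1,1.26,-3.29,0,0,0,-0.0533,-1,1.26,-3.29,0,0,0,-0.0533,-1,1.26,-3.29,0,0,0,-0.0533,-1,1.26,-3.29,0,0,0,-0.0533,-1,1.26,-3.29,0,0,0,-0.0533,-1,1.26,-3.29,0,0,0,-0.0533,-1,1.26,-3.29,0,0,0,-0.0533,-1,1.26,-3.29,0,0,0,-0.0533]' 40
python3 - <<'E'
from h import *
c=capture("wrist");im=c["image"];cv2.imwrite("pics/w1.png",im[:,:,::-1])
hsv=cv2.cvtColor(im,cv2.COLOR_RGB2HSV)
o=get_obs();print(o["tcp_pos"],R.from_quat(o["tool_rot"]).as_matrix().round(3).tolist())
g=proj(c,[.488,-.025,.01])[0].astype(int);print(g,hsv[g[1],g[0]])
E
```

```text
clock: 1.75
tcp_pos: [0.4881, -0.0261, 0.2314]
tool_rot: [0.642, 0.767, 0.0, 0.0]
force: [0.2, 1.4, -0.4]
width: 0.999
finger_force: 0.0
[ 0.49045936 -0.0304116   0.2314024 ] [[-0.171, 0.985, 0.002], [0.985, 0.171, -0.002], [-0.002, 0.002, -1.0]]
[274 173] [ 15 155 133]
```

View pics/w1.png

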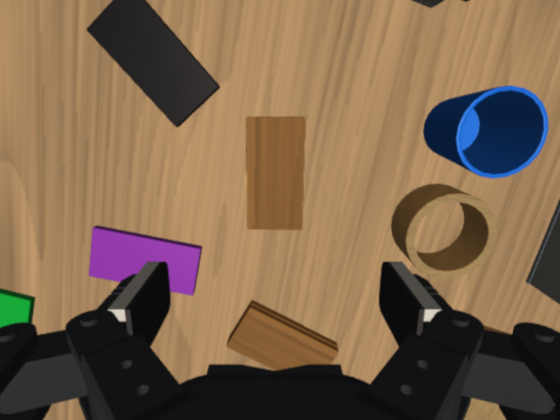

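The wrist view shows board_c upright at cols 247–305, rows 116–230, clear of the black (150,60) and purple (145,260) decoys. The pile is at (282,337).

```bash
cat >> h.py <<'E'
def board(c,z,near,win=70):
    im=c["image"];hsv=cv2.cvtColor(im,cv2.COLOR_RGB2HSV);g=proj(c,near)[0].astype(int)
    x0,x1,y0,y1=[max(0,int(v)) for v in(g[0]-win,g[0]+win,g[1]-win,g[1]+win)]
    s=im[y0:y1,x0:x1].astype(int);t=(s[...,0]-s[...,2]*0).astype(np.uint8)
    v=hsv[y0:y1,x0:x1,2]; th,m=cv2.threshold(v,0,255,cv2.THRESH_BINARY_INV+cv2.THRESH_OTSU)
    m=cv2.morphologyEx(m,cv2.MORPH_OPEN,np.ones((5,5)));k=np.zeros(im.shape[:2],np.uint8);k[y0:y1,x0:x1]=m
    return rect(c,k,z),th
E
python3 - <<'E'
from h import *
c=capture("wrist");print(board(c,.01,[.488,-.025,.01]))
o=get_obs();print(o["tcp_pos"],R.from_quat(o["tool_rot"]).as_matrix().round(3).tolist())
E
```

```text
((0.4884, -0.0268, 120.1, 60.6, -80.3), 157.0)
[ 0.48928808 -0.0280381   0.23118972] [[-0.174, 0.985, 0.001], [0.985, 0.174, -0.001], [-0.001, 0.001, -1.0]]
```

```bash
python3 -m crank '[-1,0.05,-0.2,-3.5,0,0,0,-1,0,0,-4,0,0,0,-1,0,0,-4,0,0,0,-1,0,0,-4,0,0,0,-1,0,0,-4,0,0,0,-1,0,0,-2,0,0,0,-1,0,0,-0.6,0,0,0,-1,0,0,0,0,0,0,-1,0,0,0,0,0,0,-1,0,0,0,0,0,0]'
python3 - <<'E'
from h import *
c=capture("wrist");cv2.imwrite("pics/w2.png",c["image"][:,:,::-1]);o=get_obs();print(o["tcp_pos"],o["force"])
E
```

```text
clock: 2.68
tcp_pos: [0.489, -0.0262, 0.0118]
tool_rot: [0.64, 0.768, 0.001, 0.001]
force: [-0.0, -0.6, 0.6]
width: 0.998
finger_force: 0.0
[ 0.48906102 -0.02628894  0.01191822] [0.33286538 0.16281932 0.38174883]
```

View pics/w2.png

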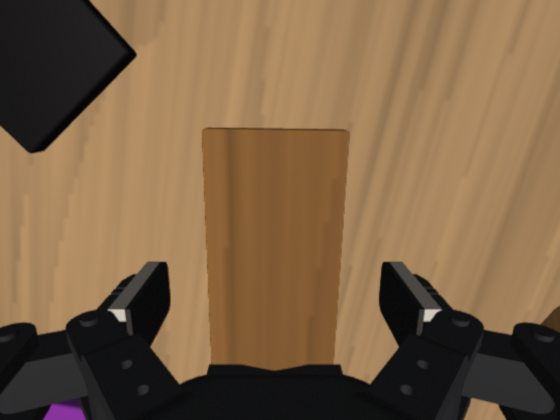

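The board sits centred between the fingers (cols 207–345, fingers 168 and 381). By image scale the open tips ride about 10 mm above the TCP, so the TCP must go to about z = -3 mm.

```bash
python3 -m crank '[-1,0,0,-0.8,0,0,0,-1,0,0,-0.7,0,0,0,0,0,0,0,0,0,0,1,0,0,0,0,0,0,1,0,0,0,0,0,0,1,0,0,0,0,0,0,1,0,0,0,0,0,0,1,0,0,0,0,0,0]' 40
python3 - <<'E'
from h import *
c=capture("wrist");cv2.imwrite("pics/w3.png",c["image"][:,:,::-1]);o=get_obs();print(o["tcp_pos"],o["force"],o["width"],o["finger_force"])
E
```

```text
clock: 3.4
tcp_pos: [0.4883, -0.0263, -0.0046]
tool_rot: [0.64, 0.768, 0.0, 0.0]
force: [-0.0, 0.2, 0.9]
width: 0.69
finger_force: 43.0
[ 0.48830801 -0.02629902 -0.00460729] [-0.28188872 -0.03069053  0.17932152] 0.690530371377978 43.06243043043651
```

View pics/w3.png

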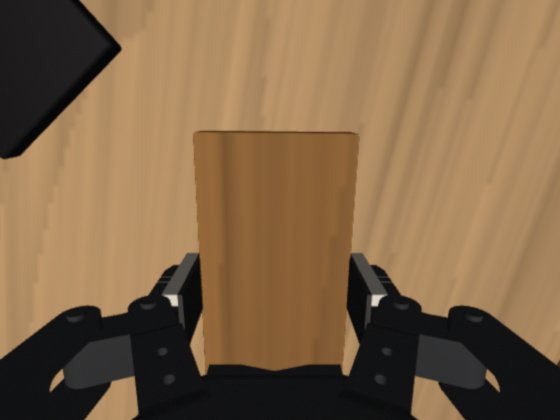

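```bash
python3 -m crank '[1,0,0,1.5,0,0,0,1,0,0,3,0,0,0,1,0,0,4,0,0,0,1,0.85,-0.85,3,0,0,0.1056,1,0.85,-0.85,3,0,0,0.1056,1,0.85,-0.85,3,0,0,0.1056,1,0.85,-0.85,3,0,0,0.1056,1,0.85,-0.85,0,0,0,0.1056,1,0.85,-0.85,0,0,0,0.1056,1,0.85,-0.85,0,0,0,0.1056,1,0.85,-0.85,0,0,0,0.1056,1,0.85,-0.85,0,0,0,0.1056,1,0.85,-0.85,0,0,0,0.1056,1,0,0,0,0,0,0,1,0,0,0,0,0,0,1,0,0,0,0,0,0]'
python3 - <<'E'
from h import *
c=capture("wrist");cv2.imwrite("pics/w4.png",c["image"][:,:,::-1]);o=get_obs();print(o["tcp_pos"],o["force"],o["width"],o["finger_force"],R.from_quat(o["tool_rot"]).as_matrix().round(3).tolist())
print(proj(c,[.533,-.2246,.02]))
print(board(c,.02,[.533,-.2246,.02],66))
E
```

```text
clock: 4.78
tcp_pos: [0.5727, -0.1108, 0.2001]
tool_rot: [0.168, 0.986, 0.0, -0.0]
force: [0.8, -0.1, -0.7]
width: 0.689
finger_force: 43.3
[ 0.57271719 -0.11077467  0.20024125] [ 0.49296535  0.08149107 -0.94772945] 0.6905312475706475 43.27610671520233 [[-0.944, 0.331, -0.001], [0.331, 0.944, 0.0], [0.001, 0.0, -1.0]]
[[146.13173168 183.87066678]]
((0.534, -0.2251, 120.2, 65.3, -19.4), 166.0)
```

View pics/w4.png

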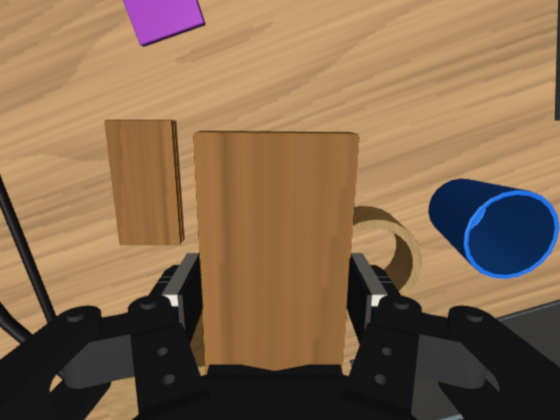

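The pile top shows at cols 107–177, rows 120–245, with its +y side face adding about 5 mm to the mask. After correcting for that, its centre is about (0.533,-0.227), in line with the tool.

```bash
python3 -m crank '[1,-0.98,-2.9,0,0,0,0,1,-0.99,-2.9,0,0,0,0,1,-0.99,-2.9,-1,0,0,0,1,-0.99,-2.9,-3,0,0,0,1,0,0,-4,0,0,0,1,0,0,-4,0,0,0,1,0,0,-3,0,0,0,1,0,0,-1.4,0,0,0,1,0,0,0,0,0,0,1,0,0,-0.5,0,0,0,1,0,0,-0.5,0,0,0,1,0,0,-0.5,0,0,0,1,0,0,-0.3,0,0,0,1,0,0,0,0,0,0,1,0,0,0,0,0,0]'
python3 - <<'E'
from h import *
o=get_obs();print(o["tcp_pos"],o["force"],o["width"],R.from_quat(o["tool_rot"]).as_matrix().round(3).tolist())
E
```

```text
clock: 6.08
tcp_pos: [0.5342, -0.2265, 0.0195]
tool_rot: [0.166, 0.986, -0.0, 0.0]
force: [0.6, -0.1, -0.9]
width: 0.689
finger_force: 43.3
[ 0.53417807 -0.22650315  0.01951801] [ 0.59825238 -0.06564204 -0.90742367] 0.6894806285437114 [[-0.945, 0.328, 0.0], [0.328, 0.945, -0.0], [-0.0, -0.0, -1.0]]
```

```bash
python3 -m crank '[1,-0.05,0,-0.2,0,0,0,1,0,0,-0.2,0,0,0,1,0,0,0,0,0,0,1,0,0,0,0,0,0]'
```

```text
clock: 6.42
tcp_pos: [0.5337, -0.2266, 0.0154]
tool_rot: [0.166, 0.986, -0.0, 0.0]
force: [-0.5, 0.5, 3.2]
width: 0.684
finger_force: 43.8
```

```bash
python3 -m crank '[0.2,0,0,0,0,0,0,-0.4,0,0,0,0,0,0,-1,0,0,0,0,0,0,-1,0,0,0,0,0,0,-1,0,0,0,0,0,0,-1,0,0,0,0,0,0]'
python3 -m crank '[-1,0,0,-0.7,0,0,0,-1,0,0,-0.7,0,0,0,-1,0,0,-0.5,0,0,0,-1,0,0,0,0,0,0,-1,0,0,0,0,0,0]'
python3 - <<'E'
from h import *
c=capture("wrist");a=c["image"];d=capture("side");b=d["image"]
g=proj(d,[.533,-.227,.02])[0].astype(int);s=cv2.resize(b[g[1]-70:g[1]+70,g[0]-60:g[0]+60],(360,420),interpolation=cv2.INTER_CUBIC)
cv2.imwrite("pics/w5.png",cv2.resize(np.hstack([a[:,60:490],s]),(790,420))[:,:,::-1]);print(get_obs()["tcp_pos"])
E
```

```text
clock: 6.92
tcp_pos: [0.5335, -0.2264, 0.0151]
tool_rot: [0.166, 0.986, 0.0, -0.0]
force: [0.0, 0.4, -0.0]
width: 0.996
finger_force: 0.0
clock: 7.33
tcp_pos: [0.5333, -0.2263, -0.0045]
tool_rot: [0.166, 0.986, 0.0, -0.001]
force: [-0.8, -0.1, 0.1]
width: 0.999
finger_force: 0.0
[ 0.53361473 -0.22646322 -0.00383988]
```

View pics/w5.png

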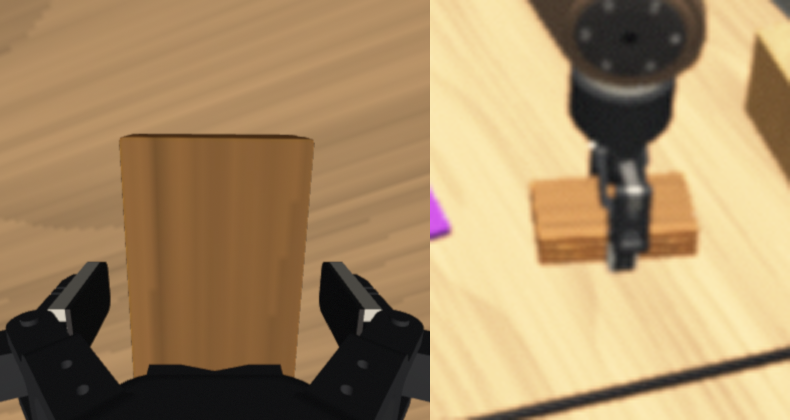

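The three boards lie squarely on one another with the fingers astride. Gripping and lifting.

```bash
python3 -m crank '[0,0,0,0,0,0,0,1,0,0,0,0,0,0,1,0,0,0,0,0,0,1,0,0,0,0,0,0,1,0,0,0,0,0,0,1,0,0,0,0,0,0,1,0,0,1,0,0,0,1,0,0,2,0,0,0,1,0,0,3,0,0,0,1,0,0,3,0,0,0,1,0,0,0,0,0,0,1,0,0,0,0,0,0]' 80
python3 -m crank '[1,-0.15,2.98,1.4,0,0,0.017,1,-0.15,2.98,1.4,0,0,0.017,1,-0.15,2.98,1.4,0,0,0.017,1,-0.15,2.98,1.4,0,0,0.017,1,-0.15,2.98,1.4,0,0,0.017,1,-0.15,2.98,1.4,0,0,0.017,1,-0.15,2.98,1.4,0,0,0.017,1,-0.15,2.98,1.4,0,0,0.017,1,-0.15,2.98,1.4,0,0,0.017,1,-0.15,2.98,1,0,0,0.017,1,0,0,0,0,0,0,1,0,0,0,0,0,0,1,0,0,0,0,0,0]'
python3 - <<'E'
from h import *
c=capture("wrist");a=c["image"];cv2.imwrite("pics/w6.png",a[:,:,::-1]);np.savez("w6.npz",**c)
o=get_obs();print(o["tcp_pos"],o["force"],R.from_quat(o["tool_rot"]).as_matrix().round(3).tolist())
E
```

```text
clock: 8.43
tcp_pos: [0.5341, -0.2267, 0.0881]
tool_rot: [0.166, 0.986, -0.001, 0.002]
force: [-0.5, -0.3, -1.3]
width: 0.688
finger_force: 86.4
clock: 9.52
tcp_pos: [0.5181, 0.0713, 0.2212]
tool_rot: [0.082, 0.997, -0.0, -0.001]
force: [-0.1, 0.4, -3.1]
width: 0.693
finger_force: 86.7
[0.51823889 0.07088536 0.22115395] [ 0.4970135   0.44730666 -1.60943679] [[-0.986, 0.164, -0.002], [0.164, 0.986, -0.0], [0.002, -0.0, -1.0]]
```

View pics/w6.png

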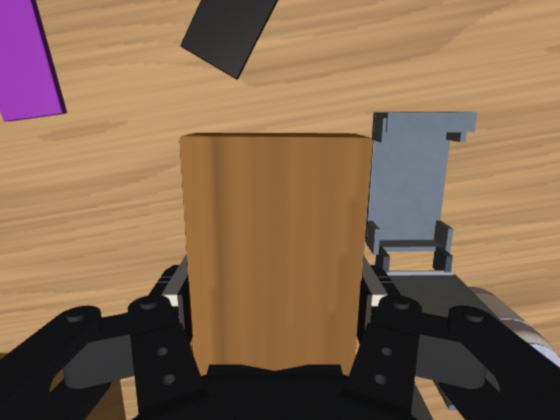

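The wrist view shows the case with its lip at rows 112–130, cols 373–476, its floor to about row 240, and its hinge ears at (383,262) and (441,262). The lid leans away beyond. It's in line with the tool to within about a degree. From here I measure it numerically.

```bash
python3 - <<'E'
from h import *
z=np.load("w6.npz");c={k:z[k] for k in z.files};im=c["image"].astype(int)
m=((im[...,2]>=im[...,0]-3)).astype(np.uint8)
# print ascii of the case region 2px step
for y in range(106,276,3):print(y,"".join("#" if m[y,x] and im[y,x].sum()>230 else ("o" if m[y,x] else ".") for x in range(362,484,1)))
E
```

```text
106 ..........................................................................................................................
109 ..........................................................................................................................
112 .......................................########################################################################...........
115 .............o.....o....oo#########################################################################################.......
118 ..............ooo..ooo############################################################################################........
121 ................o..oo#############################################################################################........
124 ............o......oo############################################################################################.........
127 ............oo...o.o#############################################################################################.........
130 .............o.....o############################################################
[... 5438 characters left out ...]
................oooooooooooo#####................................
262 ...............ooooooo#####.............................................ooooooooooooo####.................................
265 ..............oooooooo#####.............................................oooooooooooo#####.................................
268 ...........ooooooooooo####................................................oooooooooo#####.................................
271 ............oooooooooooo###.......................................................#######.................................
274 ..............ooooooooooo##################################################################...............................
```

```bash
python3 - <<'E'
from h import *
z=np.load("w6.npz");c={k:z[k] for k in z.files}
def ang(a,b):d=b-a;return round(float(np.degrees(np.arctan2(d[1],d[0]))),2)
for zz,ps in((0,[(372.5,145),(368,217)]),(.008,[(372.5,145),(368,217)]),(.008,[(449,145),(439.5,217)]),(.049,[(401-.5,112),(475,115)]),(.049,[(381,130),(474,130)]),(.028,[(374,250),(449,250)]),(.049,[(476.5,115),(473.5,130)])):
    w=onz(c,ps,zz)[:,:2];print(zz,w.round(4).tolist(),ang(w[0],w[1]),np.linalg.norm(w[1]-w[0]).round(4))
w=onz(c,[(400,141),(400,221.5)],.008);print(w)
import math
# hypothesis reprojection
for x,y,t in((.54,.2,-9.5),):
    pass
E
```

```text
0 [[0.5028, 0.1749], [0.579, 0.1633]] -8.71 0.0771
0.008 [[0.5017, 0.1729], [0.5762, 0.1615]] -8.71 0.0754
0.008 [[0.5141, 0.2484], [0.5884, 0.2361]] -9.4 0.0754
0.049 [[0.4715, 0.1888], [0.4845, 0.2522]] 78.41 0.0647
0.049 [[0.484, 0.171], [0.4972, 0.2512]] 80.64 0.0813
0.028 [[0.6055, 0.1598], [0.6179, 0.2356]] 80.66 0.0768
0.049 [[0.4847, 0.2535], [0.4972, 0.2508]] -12.4 0.0127
[[0.50216498 0.20030644 0.008     ]
 [0.58668095 0.19452347 0.008     ]]
```

```bash
python3 -m crank '[1,0.805,2.175,-0.5,-0.0141,-0.0861,0,1,0.805,2.175,-0.5,-0.0141,-0.0861,0,1,0.805,2.175,-0.5,-0.0141,-0.0861,0,1,0.805,2.175,-0.5,-0.0141,-0.0861,0,1,0.805,2.175,-0.5,-0.0141,-0.0861,0,1,0.805,2.175,-0.5,-0.0141,-0.0861,0,1,0,0,0,0,0,0,1,0,0,0,0,0,0,1,0,0,0,0,0,0]'
cat >> h.py <<'E'
C=np.array([.5457,.2048,.008]);YAW=np.radians(-9.3);ex=np.array([np.cos(YAW),np.sin(YAW),0]);ey=np.array([-ex[1],ex[0],0])
def st(tag=""):
    o=get_obs();M=R.from_quat(o["tool_rot"]).as_matrix();d=o["tcp_pos"]-C
    th=np.arctan2(M[:,2]@ex,-M[2,2]);y=M[:,1]
    tcp=np.array([d@ex,d[2]])*1000;B=tcp-4.2*np.array([np.sin(th),-np.cos(th)]);u=np.array([np.cos(th),np.sin(th)])
    print(tag,"tcp s,y,h",tcp[0].round(1),(d@ey*1000).round(1),tcp[1].round(1),"tilt",np.degrees(th).round(2),"yawerr",(np.degrees(np.arctan2(y[1],y[0]))-90-np.degrees(YAW)).round(2),"roll",y[2].round(4),"L",(B-60*u).round(1),"R",(B+60*u).round(1),"F",o["force"].round(1),"w",o["width"].round(3))
E
python3 -c "from h import *;st()"
```

```text
clock: 10.32
tcp_pos: [0.5636, 0.189, 0.194]
tool_rot: [0.081, 0.968, -0.023, 0.238]
force: [0.2, -0.5, -1.5]
width: 0.686
finger_force: 86.7Traceback (most recent call last):
  File "<string>", line 1, in <module>
    from h import *;st()
                    ~~^^
  File "h.py", line 30, in st
    print(tag,"tcp s,y,h",tcp[0].round(1),(d@ey*1000).round(1),tcp[1].round(1),"tilt",np.degrees(th).round(2),"yawerr",(np.degrees(np.arctan2(y[1],y[0]))-90-np.degrees(YAW)).round(2),"roll",y[2].round(4),"L",(B-60*u).round(1),"R",(B+60*u).round(1),"F",o["force"].round(1),"w",o["width"].round(3))
                                                                                                                                                                                                                                                                                    ^^^^^^^^^^^^^^^^
AttributeError: 'float' object has no attribute 'round'
```

```bash
sed -i 's/o\["width"\].round(3)/round(o["width"],3)/' h.py; python3 -c "from h import *;st()"
```

```text
tcp s,y,h 20.2 -12.6 186.0 tilt 27.61 yawerr -0.37 roll -0.0059 L [-34.9 161.9] R [ 71.5 217.5] F [ 0.2 -0.5 -1.5] w 0.686
```

```bash
python3 -m crank '[1,0.15,0.62,0,-0.0005,-0.021,0.003,1,0.15,0.62,0,-0.0005,-0.021,0.003,1,0,0,-2.5,0,0,0,1,0,0,-2.5,0,0,0,1,0,0,-2.5,0,0,0,1,0,0,-2.5,0,0,0,1,0,0,0,0,0,0,1,0,0,0,0,0,0]'
python3 -c "
from h import *
st();c=capture('side')
g=proj(c,C+[0,0,.06])[0].astype(int);cv2.imwrite('pics/s7.png',cv2.resize(c['image'][g[1]-75:g[1]+75,g[0]-100:g[0]+100],(800,600),interpolation=cv2.INTER_CUBIC)[:,:,::-1])"
```

```text
clock: 10.98
tcp_pos: [0.5714, 0.2033, 0.1024]
tool_rot: [0.079, 0.964, -0.022, 0.252]
force: [-0.3, -0.4, -0.9]
width: 0.687
finger_force: 86.6
 tcp s,y,h 25.6 2.7 94.4 tilt 29.26 yawerr -0.1 roll -0.0025 L [-28.8  68.7] R [ 75.9 127.3] F [-0.3 -0.4 -0.9] w 0.687
```

View pics/s7.png

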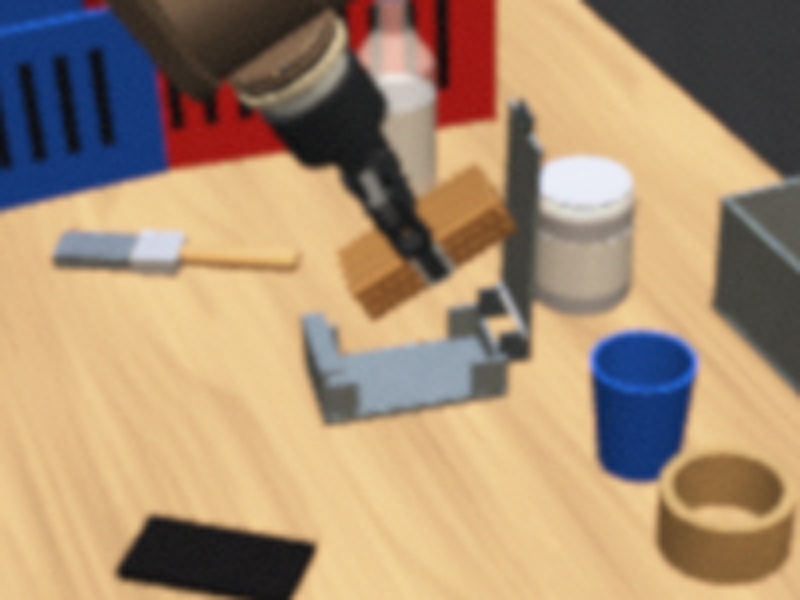

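The pile is tilted with its low end toward the lip and clear of the lid. Lowering it now with a small correction.

```bash
python3 -m crank '[1,-0.47,-0.19,0,0,-0.012,0,1,0,0,-1,0,0,0,1,0,0,-1.5,0,0,0,1,0,0,-1.5,0,0,0,1,0,0,-1.2,0,0,0,1,0,0,0,0,0,0,1,0,0,0,0,0,0]'
python3 -c "from h import *;st()"
```

```text
clock: 11.62
tcp_pos: [0.5785, 0.2095, 0.0713]
tool_rot: [0.08, 0.968, -0.022, 0.236]
force: [-0.4, -0.8, -1.6]
width: 0.689
finger_force: 86.7
 tcp s,y,h 31.6 9.9 63.3 tilt 27.36 yawerr -0.2 roll -0.0045 L [-23.6  39.5] R [83.  94.6] F [-0.4 -0.8 -1.6] w 0.689
```

```bash
python3 -m crank '[1,0,0,0,0,0,0]';python3 -c "
from h import *
st();o=get_obs();print(o['joints'].round(3),o['qvel'].round(3),o['tau'].round(1))"
```

```text
clock: 11.7
tcp_pos: [0.5786, 0.2095, 0.0721]
tool_rot: [0.08, 0.968, -0.022, 0.236]
force: [-0.7, -0.1, -1.6]
width: 0.694
finger_force: 86.7
 tcp s,y,h 31.7 9.9 64.1 tilt 27.42 yawerr -0.2 roll -0.004 L [-23.5  40.2] R [83.  95.4] F [-0.7 -0.1 -1.6] w 0.694
[ 0.333  0.619  1.989 -1.134  0.249 -0.   ] [-0.    -0.012  0.002 -0.002 -0.002  0.001] [ -0.  -58.4 -14.7  -0.4   0.   -0. ]
```

Joint 4 is at its limit, because near the wrist singularity a 30° tilt is too much. An 18° tilt still clears the lip by geometry, so I'll back up and ease the tilt.

```bash
python3 -m crank '[1,-0.3,-0.2,0.6,0.004,0.02,0,1,-0.3,-0.2,0.6,0.007,0.045,0,1,-0.3,-0.2,0.6,0.007,0.045,0,1,-0.3,-0.2,0.2,0.007,0.045,0,1,0,0,0,0,0,0,1,0,0,0,0,0,0,1,0,0,0,0,0,0]'
python3 -c "
from h import *
st();o=get_obs();print(o['joints'].round(3))"
```

```text
clock: 12.28
tcp_pos: [0.5682, 0.2012, 0.0894]
tool_rot: [0.082, 0.982, -0.019, 0.172]
force: [-0.7, 0.6, -1.0]
width: 0.693
finger_force: 86.7
 tcp s,y,h 22.8 0.1 81.4 tilt 19.87 yawerr -0.31 roll -0.0084 L [-35.  65.] R [ 77.8 105.8] F [-0.7  0.6 -1. ] w 0.693
[ 0.299  0.578  1.94  -0.482  0.352 -0.675]
```

```bash
python3 -m crank '[1,-0.5,0.08,0,0.012,0.02,0.005,1,0,0,0,0,0,0,1,0,0,-1,0,0,0,1,0,0,-1.2,0,0,0,1,0,0,-1.2,0,0,0,1,0,0,0,0,0,0,1,0,0,0,0,0,0]'
python3 -c "
from h import *
st();o=get_obs();print(o['joints'].round(3))"
```

```text
clock: 12.87
tcp_pos: [0.563, 0.2022, 0.0549]
tool_rot: [0.08, 0.984, -0.013, 0.16]
force: [1.0, -0.2, -0.9]
width: 0.688
finger_force: 86.6
 tcp s,y,h 17.5 0.3 46.9 tilt 18.51 yawerr 0.02 roll -0.0002 L [-40.7  31.9] R [73.1 70. ] F [ 1.  -0.2 -0.9] w 0.688
[ 0.294  0.633  1.96  -0.507  0.293 -0.646]
```

```bash
python3 -m crank '[1,0.15,-0.05,0,0,0,0,1,0,0,-0.7,0,0,0,1,0,0,-0.7,0,0,0,1,0,0,-0.7,0,0,0,1,0,0,-0.7,0,0,0,1,0,0,0,0,0,0,1,0,0,0,0,0,0]'
python3 -c "
from h import *
st();o=get_obs();print(o['joints'].round(3))"
```

```text
clock: 13.45
tcp_pos: [0.5651, 0.2018, 0.0279]
tool_rot: [0.08, 0.984, -0.013, 0.161]
force: [0.3, 0.8, -1.9]
width: 0.689
finger_force: 86.7
 tcp s,y,h 19.6 0.2 19.9 tilt 18.58 yawerr 0.01 roll 0.0008 L [-38.6   4.8] R [75.2 43. ] F [ 0.3  0.8 -1.9] w 0.689
[ 0.292  0.682  1.967 -0.618  0.243 -0.533]
```

```bash
python3 -m crank '[1,-0.355,0.058,-0.1,0,0,0,1,-0.355,0.058,-0.1,0,0,0,1,-0.355,0.058,0,0,0,0,1,-0.355,0.058,0,0,0,0,1,0,0,0,0,0,0,1,0,0,0,0,0,0]'
python3 -c "
from h import *
st();o=get_obs();print(o['joints'].round(3),o['wrist_torque'])"
```

```text
clock: 13.95
tcp_pos: [0.5505, 0.2042, 0.0257]
tool_rot: [0.08, 0.984, -0.013, 0.161]
force: [0.0, 0.6, -1.0]
width: 0.689
finger_force: 86.7
 tcp s,y,h 4.9 0.2 17.7 tilt 18.56 yawerr 0.02 roll 0.0008 L [-53.4   2.5] R [60.4 40.7] F [ 0.   0.6 -1. ] w 0.689
[ 0.305  0.677  1.998 -0.692  0.225 -0.445] [ 0.07109521  0.18443078 -0.0060316 ]
```

```bash
python3 -m crank '[1,-0.06,0.01,-0.255,0.0065,0.04,0,1,-0.06,0.01,-0.255,0.0065,0.04,0,1,-0.06,0.01,-0.255,0.0065,0.04,0,1,-0.06,0.01,-0.255,0.0065,0.04,0,1,-0.06,0.01,-0.255,0.0065,0.04,0,1,0,0,0,0,0,0,1,0,0,0,0,0,0]'
python3 -c "
from h import *
st();o=get_obs();print(o['joints'].round(3),o['wrist_torque'])"
```

```text
clock: 14.53
tcp_pos: [0.5479, 0.2043, 0.0127]
tool_rot: [0.081, 0.995, -0.005, 0.062]
force: [0.1, -0.5, -1.4]
width: 0.69
finger_force: 86.6
 tcp s,y,h 2.2 -0.2 4.7 tilt 7.08 yawerr -0.03 roll 0.0001 L [-57.8   1.4] R [61.3 16.2] F [ 0.1 -0.5 -1.4] w 0.69
[ 0.266  0.709  1.9   -0.125  0.423 -1.03 ] [-0.0053691   0.06370072  0.02951555]
```

```bash
python3 -m crank '[1,-0.07,0.01,-0.25,0.0065,0.04,0,1,-0.07,0.01,-0.25,0.0065,0.04,0,1,-0.06,0.01,-0.22,0.0065,0.042,0,1,0,0,0,0,0,0,1,0,0,0,0,0,0,1,0,0,0,0,0,0]'
python3 -c "
from h import *
st();o=get_obs();print(o['joints'].round(3),o['wrist_torque'])"
```

```text
clock: 15.03
tcp_pos: [0.5454, 0.2047, 0.0056]
tool_rot: [0.081, 0.997, -0.0, 0.0]
force: [0.3, -0.1, -0.4]
width: 0.687
finger_force: 86.7
 tcp s,y,h -0.3 -0.1 -2.4 tilt 0.03 yawerr -0.0 roll -0.0007 L [-60.3   1.8] R [59.7  1.9] F [ 0.3 -0.1 -0.4] w 0.687
[ 0.246  0.738  1.838 -0.002  0.566 -1.161] [ 0.02697671 -0.03417102 -0.01880007]
```

Flat at about 2 mm above the floor with no side forces. I'll lower it to contact.

```bash
python3 -m crank '[1,0,0,-0.1,0,0,0,1,0,0,-0.1,0,0,0,1,0,0,0,0,0,0,1,0,0,0,0,0,0]'
python3 -c "
from h import *
st()"
```

```text
clock: 15.37
tcp_pos: [0.5455, 0.2049, 0.0047]
tool_rot: [0.081, 0.997, -0.0, 0.0]
force: [-4.1, -1.3, 11.0]
width: 0.693
finger_force: 88.3
 tcp s,y,h -0.2 0.0 -3.3 tilt 0.01 yawerr 0.0 roll -0.0001 L [-60.2   0.9] R [59.8  1. ] F [-4.1 -1.3 11. ] w 0.693
```

```bash
python3 -m crank '[0.2,0,0,0,0,0,0,-0.4,0,0,0,0,0,0,-1,0,0,0,0,0,0,-1,0,0,0,0,0,0,-1,0,0,0,0,0,0,-1,0,0,1,0,0,0,-1,0,0,3,0,0,0,-1,0,0,4,0,0,0,-1,-0.5,0,4,0,0,0,-1,-1,0,4,0,0,0,-1,-1,0,3,0,0,0,-1,-1,0,0,0,0,0,-1,0,0,0,0,0,0,-1,0,0,0,0,0,0]'
python3 - <<'E'
from h import *
c=capture("wrist");st();np.savez("w8.npz",**c)
im=c["image"].astype(int);
g=proj(c,C+[0,0,.03])[0];print("centre px",g, "lip",proj(c,[C-.052*ex+[0,0,.041]]),"wall",proj(c,[C+.064*ex+[0,0,.02]]))
m=(im[...,0]-im[...,2]>25).astype(np.uint8)
k=np.zeros_like(m);x,y=g.astype(int)
k=m.copy()*255;n,l=cv2.connectedComponents(k);k=(l==l[y,x]).astype(np.uint8)*255
print(im[y,x],cv2.countNonZero(k),cv2.boundingRect(k))
for yy in range(y-90,y+90,6):print(yy,"".join("#" if m[yy,q] else "." for q in range(x-70,x+71)))
E
```

```text
clock: 16.53
tcp_pos: [0.5103, 0.2048, 0.1937]
tool_rot: [0.081, 0.997, -0.0, -0.0]
force: [0.3, -0.5, -0.3]
width: 1.002
finger_force: 0.0
 tcp s,y,h -34.7 -5.8 185.0 tilt -0.11 yawerr 0.0 roll -0.0006 L [-94.7 189.3] R [ 25.3 189.1] F [-0.5  0.6 -0.8] w 1.002
centre px [281.36521462 227.75635961] lip [[281.98518886 172.45503104]] wall [[280.78388257 286.79866272]]
[128  90  51] 7829 (247, 171, 70, 118)
137 #############################################################################################################################################
143 #############################################################################################################################################
149 ##########################............................................................................................#######################
155 ########################...............................................................................................######################
161 ########################................................................................................
[... 2987 characters left out ...]
#####........###############################################################...........#############################
293 ###############################............########################################################............##############################
299 ###################################........########################################################........##################################
305 ###################################........########################################################........##################################
311 ###################################.......#########################################################........##################################
```

The boards lie centred between the walls. To shut the lid, I go over it with closed fingers and push from behind.

```bash
python3 - <<'E'
from h import *
z=np.load("w8.npz");c={k:z[k] for k in z.files}
for zz in(.038,):
    w=onz(c,[(247.5,174),(317.5,174),(249,287),(311.5,287),(280,288.5)],zz)-C;print(np.c_[w@ex,w@ey].round(4).tolist())
E
python3 -m crank '[1,0,0,4,0,0,0,1,0,0,4,0,0,0,1,3.05,-0.4,0,0,0,0,1,3.05,-0.4,0,0,0,0,1,3.05,-0.4,0,0,0,0,1,3.05,-0.4,0,0,0,0,1,3.05,-0.4,0,0,0,0,1,3.05,-0.4,0,0,0,0,1,0,0,0,0,0,0,1,0,0,0,0,0,0]' 40
python3 - <<'E'
from h import *
st();c=capture("side");im=c["image"].astype(int)
# lid: dark grey pixels, seen edge-on; project hypotheses
H=C+.083*ex+[0,0,.042]
for phi in(1.5,1.6,1.7,1.8):print(phi,proj(c,[H+.152*(-np.cos(phi)*ex+np.sin(phi)*np.array([0,0,1]))+s*.0385*ey for s in(-1,1)]).round(1).tolist())
hs=cv2.cvtColor(c["image"],cv2.COLOR_RGB2HSV)
for y in range(112,190,4):print(y,"".join("#" if im[y,x].sum()<240 else "." for x in range(270,340)))
E
```

```text
[[-0.0487, -0.0293], [-0.0487, 0.0307], [0.0588, -0.0301], [0.0588, 0.0287], [0.0604, -0.0009]]
clock: 17.42
tcp_pos: [0.6947, 0.1801, 0.2703]
tool_rot: [0.082, 0.997, -0.001, -0.002]
force: [-0.4, 0.3, -0.8]
width: -0.001
finger_force: 0.0
 tcp s,y,h 151.0 -0.3 262.3 tilt -0.28 yawerr -0.08 roll -0.0015 L [ 91.  266.8] R [211.  266.2] F [-0.4  0.3 -0.8] w -0.001
1.5 [[299.5, 129.8], [292.2, 116.8]]
1.6 [[304.9, 128.9], [297.4, 116.0]]
1.7 [[310.4, 128.6], [302.6, 115.7]]
1.8 [[315.7, 128.7], [307.7, 115.8]]
112 ..........##############..............................................
116 ...........#############..............................................
120 ...........#############......####....................................
124 ..............................####....................................
128 .............................######...................................
132 .............................#######..................................
136 .............................#######..................................
140 .............................######......................
[... 213 characters left out ...]
.........................
156 ...........................#######....................................
160 ...........................#######....................................
164 .............................#####....................................
168 .....................######....##.....................................
172 ......................................................................
176 ...........................####.......................................
180 ............................#####..................###################
184 ....................................................##################
188 ..................................................####................
```

The boards are centred (top-board end at s = +60.4 mm). The lid stands at about 1.6 rad.

```bash
python3 -m crank '[1,0,0,-3.67,0,0,0,1,0,0,-3.67,0,0,0,1,0,0,-3.67,0,0,0,1,0,0,0,0,0,0,1,-1.75,0.29,0,0,0,0,1,-1.75,0.29,0,0,0,0,1,-1.75,0.29,0,0,0,0,1,-1.25,0.2,-0.15,0,0,0,1,-1.25,0.2,-0.15,0,0,0,1,-1.25,0.2,-0.2,0,0,0,1,0,0,0,0,0,0]'
python3 -c "from h import *;st()"
```

```text
clock: 18.38
tcp_pos: [0.602, 0.1962, 0.1605]
tool_rot: [0.081, 0.997, 0.0, -0.0]
force: [0.5, -0.5, 1.1]
width: 0.0
finger_force: 0.0
 tcp s,y,h 57.0 0.6 152.5 tilt -0.04 yawerr 0.06 roll 0.0001 L [ -3.  156.7] R [117.  156.6] F [ 0.5 -0.5  1.1] w 0.0
```

```bash
python3 -m crank '[1,-1.02,0.167,-0.87,0,0,0,1,-1.02,0.167,-0.87,0,0,0,1,-1.02,0.167,-0.87,0,0,0,1,-0.82,0.135,-0.93,0,0,0,1,-0.82,0.135,-0.93,0,0,0,1,-0.82,0.135,-0.93,0,0,0,1,-0.4,0.065,-0.87,0,0,0,1,-0.4,0.065,-0.87,0,0,0,1,-0.4,0.065,-0.87,0,0,0,1,0,0,0,0,0,0,1,0,0,0,0,0,0]'
python3 -c "from h import *;st()"
```

```text
clock: 19.3
tcp_pos: [0.5365, 0.2065, 0.0781]
tool_rot: [0.081, 0.997, -0.0, -0.001]
force: [-0.1, -0.7, -0.1]
width: -0.001
finger_force: 0.0
 tcp s,y,h -9.4 0.2 70.1 tilt -0.11 yawerr 0.0 roll -0.0006 L [-69.3  74.4] R [50.7 74.2] F [-0.1 -0.7 -0.1] w -0.001
```

```bash
python3 -m crank '[1,-0.15,0.03,-0.6,0,0,0,1,-0.15,0.03,-0.6,0,0,0,1,-0.15,0.03,-0.6,0,0,0,1,0,0,-0.5,0,0,0,1,0,0,-0.2,0,0,0,1,0,0,0,0,0,0]'
python3 -c "from h import *;st()"
```

```text
clock: 19.8
tcp_pos: [0.5317, 0.2074, 0.0539]
tool_rot: [0.081, 0.997, -0.0, -0.001]
force: [-4.1, -0.3, 11.0]
width: 0.003
finger_force: 5.6
 tcp s,y,h -14.3 0.3 45.9 tilt -0.09 yawerr -0.0 roll -0.0004 L [-74.3  50.2] R [45.7 50. ] F [-4.1 -0.3 11. ] w 0.003
```

Contact at 54 mm, exactly the height of the shut lid. I'll press a touch more, retreat straight up and check.

```bash
python3 -m crank '[1,0,0,-0.08,0,0,0,1,0,0,0,0,0,0,1,0,0,1,0,0,0,1,0,0,3,0,0,0,1,0,0,4,0,0,0,1,0,0,4,0,0,0,1,0,0,4,0,0,0,1,-1,0,0,0,0,0,1,-1,0,0,0,0,0,1,0,0,0,0,0,0,1,0,0,0,0,0,0]'
python3 - <<'E'
from h import *
c=capture("wrist");st();im=c["image"].astype(int)
e=C-.069*ex+[0,0,.046];print("pred free edge/hinge/centre px",proj(c,[e,e-.012*ex,C+.083*ex+[0,0,.046],C+[0,0,.046]]).round(1).tolist())
g=proj(c,C+[0,0,.046])[0].astype(int)
m=(im[...,0]-im[...,2]>25)
for y in range(g[1]-100,g[1]+60,6):print(y,"".join("#" if m[y,x] else "." for x in range(g[0]-70,g[0]+70)))
E
```

```text
clock: 20.72
tcp_pos: [0.5112, 0.2073, 0.2115]
tool_rot: [0.081, 0.997, -0.0, -0.002]
force: [0.1, -0.2, 1.2]
width: 0.001
finger_force: 0.0
 tcp s,y,h -34.1 -3.0 203.4 tilt -0.18 yawerr 0.0 roll -0.0011 L [-94.1 207.8] R [ 25.9 207.4] F [ 0.4  0.3 -0.9] w -0.002
pred free edge/hinge/centre px [[278.8, 149.8], [278.9, 135.4], [278.2, 308.8], [278.5, 227.0]]
127 ############################################################################################################################################
133 ############################################################################################################################################
139 #####################################################....................................###################################################
145 ##############################..................................................................................############################
151 ##########################..........................................................................................########################
157 ###########
[... 2474 characters left out ...]
##########...................................................................................###########################
265 ##############################...................................................................................###########################
271 ##############################..................................................................................############################
277 ###############################.................................................................................############################
283 ##############################..................................................................................############################
```

```bash
python3 -c "
from rig import *
print(hand_in())"
```

```text
the job is handed in; nothing more can be done
None
```

The three boards lie flat and centred in the case, the lid is pressed fully shut and released, and the job is handed in at about 21 s; the hand-in returned no verdict.

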